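# Load the wash basket and hold the parts washer's lid open

## Robot

A 7-joint arm with a two-finger parallel gripper is mounted at the origin on a cart in front of the work surface, level with it; the furniture and walls round the work are solid. World frame = base frame: x ahead of the robot, y to its left, z up, the work surface at z = 0. Lengths are in mm, angles in rad, forces in N, time in s.
With the tool pointing down it reaches from about 425 to 1025 mm from the base axis. Payload 3.6 kg.
Tool frame: the origin (TCP) lies at the very end of the fingers, on their centre line; the grasp point (between the pads) lies 19 mm behind it (arm.grasp_offset is the distance from the TCP to the grasp point, in mm); z points along the fingers, y is the line along which they close (so a half turn about z gives the same grasp; the last joint's range is limited). The gripper opens to 85 mm and grips with 20 to 120 N. Pads are 22 mm wide; open, the fingers measure 114 mm over their backs; the gripper's body (76 mm by 85 mm) begins 54 mm behind the grasp point. The pads swing forward as they close: fully open they stand 13 mm farther back than shut.
Start: joints at [-1.312, 0.591, 0.048, 1.609, -0.033, 0.943, -0.034], TCP at [250.502, 680.351, 231.302] pointing down, gripper open.
Joint ranges: [-2.69, 2.69], [-0.47, 2.24], [-1.27, 1.36], [0.19, 2.51], [-1.53, 4.68], [0.08, 2.07], [-3.09, 3.09]. Speed limits (rad/s): [2.57, 2.57, 3.14, 3.14, 3.14, 3.14, 3.14].

## Interface

Orientations are given as a unit quaternion [x, y, z, w].
In Python, from station import arm gives the robot as it stands. The module is installed in compiled form; this text tells all that it offers.
- The arm moves only by the tool move_arm, never from a script. Its argument "plan" is a list of rows, each a list of 3 entries, a list of its own where there are three numbers: the opening, from 0 (shut) to 1 (fully open), then the shift along the tool's x, y, z in m, then the turn about the tool's z in degrees. A call has 1 to 12 rows; each row shifts and turns the commanded pose from where the row before left it, along the tool's axes as they then stand; what a row does not reach is not made up. A row lasts 1/10 s, in which the tool goes at most 50 mm and 8.59 degrees, less where a joint would pass 70% of its speed; a pose out of reach is approached as far as the arm can. A call with a gripper value outside its range is refused whole. The fingers move at their own pace and stop on an object; "newtons" is the grip in N (left out, the last holds). Time passes only in rows, so rows that do not move let the fingers close. It gives the time, the measured TCP pose, the force, the opening and the grip force at its end, in the units of the state.
- arm.state(): the state, without advancing time (a new reading comes with each control period).
- arm.read_camera(name): name is "scene" or "top" or "wrist"; returns the picture (480x640x3 uint8, blue, green, red); there is no depth.
- arm.get_calibration(name): a dict with "fov_y" (degrees; the focal length in pixels is half the picture's height over the tangent of half this angle, whatever the lens; pixels are square), "cx", "cy" (the principal point, pixels), "D" ([k1, k2, p1, p2, k3] as OpenCV has them; the pictures are not rectified), "pose" (4x4, takes a point from camera to world coordinates). Camera axes: x right, y down, z forward; pixel columns grow to the right and rows downward; lengths in mm; the calibration is good to about 2 mm. A picture is of the moment at which its call begins: read the wrist's pose just before it. get_calibration takes no time and is no camera call; for the wrist camera it gives the pose at the moment of the call.
- arm.finish_job(): hands the job in; it is judged then, once.
The state is a dict: "t": time; "joints": joint angles; "dq": joint speeds; "joint_torque": joint torques, N m; "tcp_pos": TCP position; "eef_rot": TCP orientation; "ft_force": force on the tool from outside, world axes, zero at the start; "wrist_torque": the same for the moment, N m; "gripper_width": finger opening in mm; "gripper_force": force on a finger pad.
Only numpy, scipy, OpenCV 4.12 (cv2) and the standard library are available. Lean on these libraries where they do the work, as an engineer would, in place of code of your own. Each camera call takes 0.05 s, during which the arm holds its last target. There are 200 camera calls.

## Task

Three oily brass bushes lie in the scoop tray: pick the tray up by its black grip and tip them all into the wire wash basket without the fingers touching the bushes, then gently set the empty tray back down flat on the bench and let it go. Then lift the parts washer's lid by its handle to about 60 degrees from shut and keep holding it there, because it has no stay and would fall shut while a workmate lowers the basket in with both hands: the program finishes while the gripper is still holding the lid, and nothing is let go. Leave the basket upright where it stands, and the other tools on the bench alone.

Things in the scene. Friction and masses are not known exactly. Their poses are not given: they have to be found in the camera images.
- washer: bench parts washer, a grey steel box 190 deep (x) x 280 wide (y) x 118 high with the lid shut (handle higher), black panel with knob and switches on its front; fixed to the bench. Origin: centre of its underside, on the bench; its +x points from the front to the hinge at the back, its +y to its left side (drain cock, 25 mm proud). It carries the lid
- lid (a joint): hinge of the washer's bright metal lid (0.6 kg, 198 from hinge to front edge, 288 wide): 0 = shut (level), grows as the front edge rises, 1.047 = 60 degrees, stop at 1.9. Nearly free-moving: below about 1.5 it falls shut when let go
- lid_handle (a point): middle of the lid's black round grip bar (16 thick, 92 long, along the washer's y), carried on two thin arms ahead of the lid, so that a gripper takes it from above, a finger before and one behind it. 233 in front of the hinge line and 32 above it when shut, then 142 above the bench, 35 ahead of the lid's edge; 328 above the bench at 60 degrees. It turns between the fingers
- lid_hinge (a point): middle of the lid's hinge line, at the washer's back edge, 110 above the bench (99 behind the washer's middle); the hinge line runs along the washer's y
- basket: wire wash basket, 140 (x) x 190 (y) x 70 high to the rim, open top, walls 4 thick, 0.45 kg, loose; at each short (y) end a bow handle stands up to 105. Origin: centre of its underside
- basket_in (a point): centre of the basket's inner floor, 4 above the origin
- tray: sheet-metal scoop tray, 0.22 kg, loose. Pan 130 long (x) x 120 wide (y), floor 3 thick, walls 26 high at the back (-x) and both sides, the sides falling to 8 at the front; the front edge (+x) is an open lip without a wall. A black grip sticks out behind (-x). Origin: centre of the pan's underside; x points from the grip to the lip, z up
- tray_grip (a point): middle of the tray's black grip: 125 behind the tray's origin and 45 above its underside; the grip is a bar 24 wide (y), 20 thick, 95 long, rising backward by 0.26 rad
- tray_lip (a point): middle of the tray's open front lip, on the floor's upper side: 65 ahead of the origin, 3 above the underside
- bush_1: turned brass bush, 38 diameter flange, 34 high, about 0.12 kg, standing on its flange in the tray; origin: centre of the flange's underside. It slides on the tray's floor when that is tilted past about 25 to 37 degrees
- bush_2: a second bush, the same
- bush_3: a third bush, the same
- caliper: bystander: steel caliper lying flat, 74 x 230 x 9; origin at the centre of its underside
- tape: bystander: yellow tape measure, 62 x 73 x 31; origin at the centre of its underside
- pliers_red: bystander: pliers with red grips, 62 x 186 x 13; origin at the centre of its underside
Mind the look-alikes: they are no part of the job. Leave any purple look-alike of the bush_3 alone.

How it is judged (in metres and radians):
On the way, in this order (a step that is already met when the one before it is completed fails the run):
1. the tray is lifted clear of the bench with the three bushes in it (height (world z) of tray above 0.03 m and distance between each of bush_1, bush_2, bush_3 and tray below 0.09 m), for 0.1 s.
2. all three bushes are inside the basket and out of the tray (x of bush_1 in the frame of basket between -0.072 and 0.072 m and y of bush_1 in the frame of basket between -0.097 and 0.097 m and z of bush_1 in the frame of basket between -0.005 and 0.075 m and x of bush_2 in the frame of basket between -0.072 and 0.072 m and y of bush_2 in the frame of basket between -0.097 and 0.097 m and z of bush_2 in the frame of basket between -0.005 and 0.075 m and x of bush_3 in the frame of basket between -0.072 and 0.072 m and y of bush_3 in the frame of basket between -0.097 and 0.097 m and z of bush_3 in the frame of basket between -0.005 and 0.075 m and distance between each of bush_1, bush_2, bush_3 and tray above 0.075 m), for 0.2 s.
3. the empty tray stands flat on the bench, released, the bushes still in the basket (angle between tray's own z axis and vertical below 0.1 rad and height (world z) of tray between -0.01 and 0.012 m and contact force between the fingers and tray below 0.3 N and x of bush_1 in the frame of basket between -0.072 and 0.072 m and y of bush_1 in the frame of basket between -0.097 and 0.097 m and z of bush_1 in the frame of basket between -0.005 and 0.075 m and x of bush_2 in the frame of basket between -0.072 and 0.072 m and y of bush_2 in the frame of basket between -0.097 and 0.097 m and z of bush_2 in the frame of basket between -0.005 and 0.075 m and x of bush_3 in the frame of basket between -0.072 and 0.072 m and y of bush_3 in the frame of basket between -0.097 and 0.097 m and z of bush_3 in the frame of basket between -0.005 and 0.075 m), for 0.2 s.
At the end, for the whole second after the job is handed in: The fingers hold the lid still (they carry it with more than 1 N; neither tray nor basket touches the washer) at 60 degrees, within 7 either way; the three bushes lie at rest inside the basket, which stands upright on the bench; the empty tray stands flat on the bench, untouched and at rest (all of step 3 and value of joint lid between 0.925 and 1.169 rad and velocity of joint lid between -0.05 and 0.05 rad/s and contact force between the fingers and washer above 1 N and contact force between each of tray, basket and washer below 0.3 N and linear speed of tray below 0.02 m/s and angle between basket's own z axis and vertical below 0.08 rad and height (world z) of basket below 0.012 m and linear speed of each of bush_1, bush_2, bush_3 below 0.03 m/s); the arm keeps its last pose, push and grip.
It fails at once if the fingers touch a bush (contact force between the fingers and bush_1 above 0.5 N or contact force between the fingers and bush_2 above 0.5 N or contact force between the fingers and bush_3 above 0.5 N).
It fails at once if the basket is tipped over or pushed away more than 60 mm (angle between basket's own z axis and vertical above 0.4 rad or distance of basket from where it was at the start of the episode above 0.06 m).
It fails at once if the tray is dropped (falling on to the bench out of the fingers at over 0.7 m/s) (linear speed of tray above 0.7 m/s and height (world z) of tray below 0.06 m and contact force between the fingers and tray below 0.3 N).
It fails at once if another tool on the bench is moved more than 30 mm (distance of any of caliper, tape, pliers_red from where it was at the start of the episode above 0.03 m).
It also fails if it takes over 64 s, if anything falls off the work surface, if the arm or the gripper's body presses on something with over 40 N, if the wrist force passes 120 N, or if a joint passes its speed limit or range.

## Working session

There is one attempt and no reset: what is moved stays moved. The work goes in short steps, Python scripts to look and compute and a tool call to move; the robot and the scene stay as the last step left them, time stands still between calls to the robot, and variables do not carry over. Pictures are saved under pics/ and viewed, at most 10 in all, crops included, and the job is handed in when it is done.

Besides the shell and the picture viewer there is one more tool, called as a command line: name --argument value ..., lists and objects as JSON in quotes. move_arm: Moves the arm, as the interface text tells. Its arguments: {"type":"object","properties":{"plan":{"type":"array"},"newtons":{"type":"number"}},"required":["plan"]}

```bash
mkdir -p pics; cat > h.py <<'E'
import numpy as np, cv2
from station import arm
from scipy.spatial.transform import Rotation as R
def K(n):
    c=arm.get_calibration(n); f=240/np.tan(np.radians(c['fov_y'])/2)
    return np.array([[f,0,c['cx']],[0,f,c['cy']],[0,0,1.]]),np.array(c['D'],float),np.array(c['pose'],float)
def px2w(n,pts,z,cal=None):
    k,D,P=cal or K(n)
    u=cv2.undistortPoints(np.array(pts,float).reshape(-1,1,2),k,D).reshape(-1,2)
    d=np.c_[u,np.ones(len(u))]@P[:3,:3].T; o=P[:3,3]
    return o+d*((np.broadcast_to(z,len(u))-o[2])/d[:,2])[:,None]
def w2px(n,X,cal=None):
    k,D,P=cal or K(n); Q=np.linalg.inv(P)
    return cv2.projectPoints(np.array(X,float).reshape(-1,1,3),cv2.Rodrigues(Q[:3,:3])[0],Q[:3,3],k,D)[0].reshape(-1,2)
E
python3 - <<'E'
from h import *
s=arm.state();print({k:np.round(v,3).tolist() for k,v in s.items()})
for n in("top","scene"):
    cv2.imwrite(f"pics/{n}0.png",arm.read_camera(n)); k,D,P=K(n);print(n,np.round(k,1).tolist(),D,np.round(P,2).tolist())
E
```

```text
{'t': 0.0, 'joints': [-1.311, 0.592, 0.048, 1.61, -0.033, 0.943, -0.034], 'dq': [0.001, 0.001, -0.0, 0.0, 0.0, 0.001, -0.001], 'joint_torque': [0.0, -54.87, 1.546, -19.813, 0.009, 0.009, 0.0], 'tcp_pos': [250.209, 679.563, 230.119], 'eef_rot': [0.175, 0.984, -0.001, -0.0], 'ft_force': [-0.487, 1.025, -0.115], 'wrist_torque': [-0.044, 0.036, 0.026], 'gripper_force': 0.0, 'gripper_width': 85.408}
top [[434.1, 0.0, 316.0], [0.0, 434.1, 238.5], [0.0, 0.0, 1.0]] [-0.03968095  0.          0.          0.          0.        ] [[0.01, -1.0, 0.07, 415.32], [-1.0, -0.01, 0.01, -128.0], [-0.01, -0.07, -1.0, 1245.11], [0.0, 0.0, 0.0, 1.0]]
scene [[541.3, 0.0, 321.9], [0.0, 541.3, 248.8], [0.0, 0.0, 1.0]] [-0.01666101  0.          0.          0.          0.        ] [[0.58, -0.44, 0.68, -402.92], [-0.82, -0.33, 0.47, -774.34], [0.02, -0.83, -0.56, 831.33], [0.0, 0.0, 0.0, 1.0]]
```

View pics/top0.png

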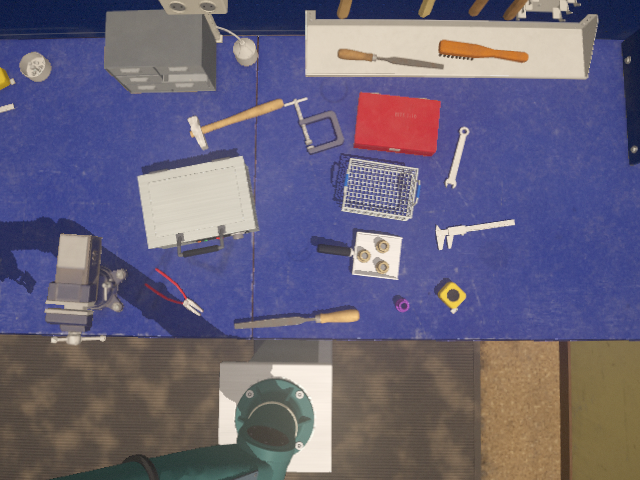

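View pics/scene0.png

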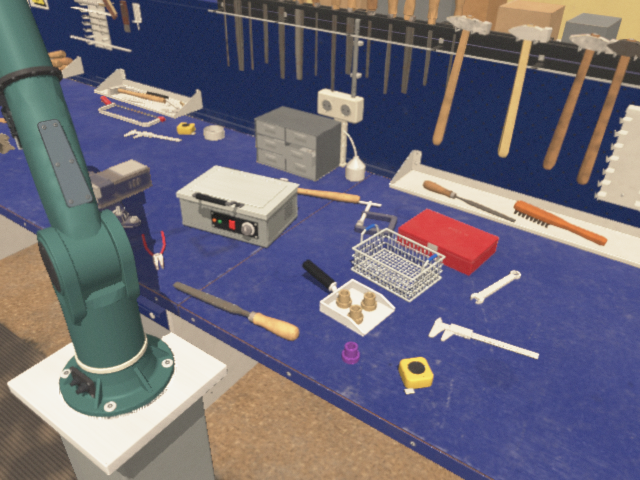

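Candidates. Brass bushes in the tray at (382,246), (364,255) and (382,266); the purple look-alike is at (402,305), left alone. Tray grip is the black bar at (333,250), which could be confused with the washer's handle bar at (200,252), the wooden file handle at (338,317) and the pliers at (180,295). Basket is the wire box at (380,188); the red box at (398,125) is not it. One close crop to check.

```bash
python3 - <<'E'
from h import *
i=cv2.imread("pics/top0.png")
a=i[150:290,310:430];b=i[150:290,130:265]
r=lambda q:cv2.resize(q,None,fx=3,fy=3,interpolation=cv2.INTER_CUBIC)
cv2.imwrite("pics/crop0.png",np.hstack([r(a),r(b)]))
E
```

```text
(no output)
```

View pics/crop0.png

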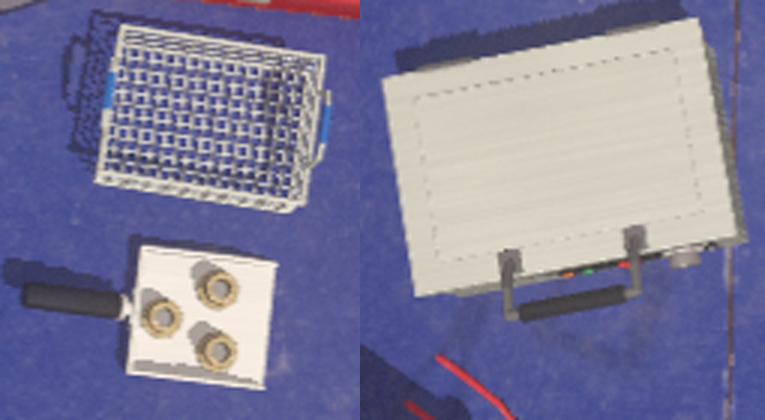

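```bash
python3 - <<'E'
from h import *
L=lambda P:[(x/3+310-1/3,y/3+150-1/3) for x,y in P]
M=lambda P:[((x-360)/3+130-1/3,y/3+150-1/3) for x,y in P]
def fit(name,model,pts,zs,n="top"):
    W=px2w(n,pts,zs)[:,:2]; m=np.array(model,float)
    c=W.mean(0);mc=m.mean(0);A=(m-mc);B=W-c
    th=np.arctan2((A[:,0]*B[:,1]-A[:,1]*B[:,0]).sum(),(A*B).sum())
    Rm=np.array([[np.cos(th),-np.sin(th)],[np.sin(th),np.cos(th)]])
    t=c-Rm@mc; print(name,np.round(t,1),round(np.degrees(th),1),"res",np.round(W-(m@Rm.T+t),1).tolist())
# world: image up=+x, image left=+y
fit("basket",[(70,95),(70,-95),(-70,-95),(-70,95)],L([(122,25),(325,55),(298,210),(97,182)]),70)
fit("tray",[(-65,60),(-65,-60),(65,60),(65,-60)],L([(140,245),(128,374),(276,262),(265,390)]),[26,26,8,8])
g=px2w("top",L([(25,295),(120,303),(72,299)]),[62,40,50]);print("grip",np.round(g,1).tolist())
print("bush",np.round(px2w("top",L([(217,289),(162,317),(217,352)]),37),1).tolist())
fit("washer",[(99,144),(99,-144),(-99,-144),(-99,144)],M([(385,78),(695,18),(745,240),(415,297)]),118)
print("handle",np.round(px2w("top",M([(520,312),(628,292),(574,302)]),142),1).tolist())
E
```

```text
basket [ 638.7 -288.2] -8.6 res [[2.2, -2.8], [3.6, -0.9], [-1.0, 4.6], [-4.8, -0.9]]
tray [ 458.  -287.2] -95.8 res [[1.3, 1.2], [-0.2, 0.3], [0.5, -0.4], [-1.6, -1.2]]
grip [[476.1, -119.8, 62.0], [470.3, -207.6, 40.0], [473.3, -162.9, 50.0]]
bush [[483.9, -297.9, 37.0], [457.7, -246.8, 37.0], [425.6, -297.6, 37.0]]
washer [592.3 202.1] 11.0 res [[1.1, -1.8], [0.2, 5.1], [-2.3, -5.0], [1.0, 1.7]]
handle [[455.3, 225.1, 142.0], [473.0, 132.7, 142.0], [464.1, 178.8, 142.0]]
```

Views show the tray with its three brass bushes, grip toward +y and lip toward -y. The basket stands behind it, and the washer is at left with its handle bar facing the robot. The tray fit and the grip pixel agree within 3 mm: grip at about (471,-163). The tool stays vertical, so the plan is to tip the tray by letting it pivot between the pads.

move_arm --plan '[[1, [0, 0, 0], 7.76], [1, [0, 0, 0], 7.76], [1, [0, 0, 0], 7.76], [1, [0, 0, 0], 7.76], [1, [0, 0, 0], 7.76], [1, [0, 0, 0], 7.76], [1, [0, 0, 0], 7.76], [1, [0, 0, 0], 7.76], [1, [0, 0, 0], 7.76]]'

```text
t: 1.0
tcp_pos: [250.2, 680.0, 230.6]
eef_rot: [0.709, 0.705, -0.001, 0.0]
ft_force: [0.4, -0.0, -0.1]
gripper_width: 85.2
gripper_force: 0.0
```

move_arm --plan '[[1, [-0.035, 0.021, 0], 0], [1, [-0.035, 0.021, 0], 0], [1, [-0.035, 0.021, 0], 0], [1, [-0.035, 0.021, 0], 0], [1, [-0.035, 0.021, 0], 0], [1, [-0.035, 0.021, 0], 0], [1, [-0.035, 0.021, 0], 0], [1, [-0.035, 0.021, 0], 0], [1, [-0.035, 0.021, 0], 0], [1, [-0.035, 0.021, 0], 0], [1, [-0.035, 0.021, 0], 0]]'

```text
t: 2.1
tcp_pos: [481.5, 293.6, 231.1]
eef_rot: [0.707, 0.707, -0.0, -0.0]
ft_force: [0.8, -0.3, 0.7]
gripper_width: 85.6
gripper_force: 0.0
```

move_arm --plan '[[1, [-0.041, -0.001, 0], 0], [1, [-0.041, -0.001, 0], 0], [1, [-0.041, -0.001, 0], 0], [1, [-0.041, -0.001, 0], 0], [1, [-0.041, -0.001, 0], 0], [1, [-0.041, -0.001, 0], 0], [1, [-0.041, -0.001, 0], 0], [1, [-0.041, -0.001, 0.01], 0], [1, [-0.041, -0.001, 0.02], 0], [1, [-0.041, -0.001, 0.02], 0], [1, [-0.042, 0, 0.02], 0], [1, [0, 0, 0.02], 5.8]]'

```text
t: 3.3
tcp_pos: [470.3, -164.7, 141.2]
eef_rot: [0.747, 0.665, -0.001, 0.003]
ft_force: [0.0, 0.6, -0.2]
gripper_width: 85.1
gripper_force: 0.0
```

```bash
python3 - <<'E'
from h import *
c=K("wrist"); i=arm.read_camera("wrist")
for p in w2px("wrist",[(470.6,-163,50),(475,-117,60),(458,-287,3),(451.5,-352,3)],c): cv2.circle(i,tuple(int(v) for v in np.clip(p,-999,2000)),4,(0,0,255),1)
cv2.imwrite("pics/w1.png",i);s=arm.state();print(s['tcp_pos'],s['eef_rot'],np.round(c[2],2).tolist(),c[0][0])
E
```

```text
[ 468.39842818 -160.30772106  138.24035918] [ 0.74678029  0.66506694 -0.0019793  -0.00111602] [[0.99, -0.11, -0.03, 477.63], [-0.12, -0.95, -0.29, -89.76], [0.0, 0.29, -0.96, 283.84], [0.0, 0.0, 0.0, 1.0]] [335.70178012   0.         323.00703401]
```

View pics/w1.png

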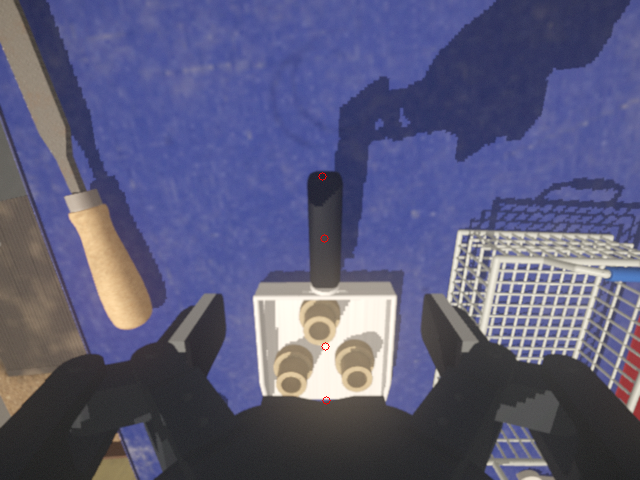

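The wrist view shows the projected grip point (323,238) and rear end (321,176) right on the black grip, with the bushes at (319,320), (292,375) and (356,365). Go down and grip.

move_arm --plan '[[1, [0.001, 0, 0.028], 0], [1, [0.001, 0, 0.028], 0], [1, [0.001, 0, 0.028], 0], [1, [0, 0, 0.027], 0], [1, [0, 0, 0], 0], [0, [0, 0, 0], 0], [0, [0, 0, 0], 0], [0, [0, 0, 0], 0], [0, [0, 0, 0], 0], [0, [0, 0, 0], 0], [0, [0, 0, 0], 0], [0, [0, 0, 0], 0]]' --newtons 120

```text
t: 4.55
tcp_pos: [471.9, -153.8, 31.5]
eef_rot: [0.742, 0.67, 0.001, 0.001]
ft_force: [-0.9, 2.1, 8.7]
gripper_width: 21.9
gripper_force: 117.3
```

move_arm --plan '[[0, [0, 0, -0.005], 0], [0, [0, 0, -0.005], 0], [0, [0, 0, -0.005], 0], [0, [0, 0, 0], 0], [0, [0, 0, 0], 0]]'

```text
t: 5.05
tcp_pos: [470.9, -153.6, 45.3]
eef_rot: [0.742, 0.67, -0.0, -0.0]
ft_force: [0.1, -0.0, -6.4]
gripper_width: 22.2
gripper_force: 117.8
```

```bash
python3 - <<'E'
from h import *
s=arm.state();print(s['tcp_pos'],s['ft_force'],s['wrist_torque'],s['gripper_width'])
c=K("wrist");i=arm.read_camera("wrist");j=arm.read_camera("scene")
cv2.imwrite("pics/l1.png",np.hstack([i[:,150:500],cv2.resize(j[240:340,290:410],None,fx=3.6,fy=4.8,interpolation=2)[:480,:440]]))
E
```

```text
[ 470.8618514  -153.57754092   45.29602726] [ 0.08801311 -0.04908712 -6.37622856] [ 0.71924144 -0.05358592  0.05929577] 22.177407530374573
```

View pics/l1.png

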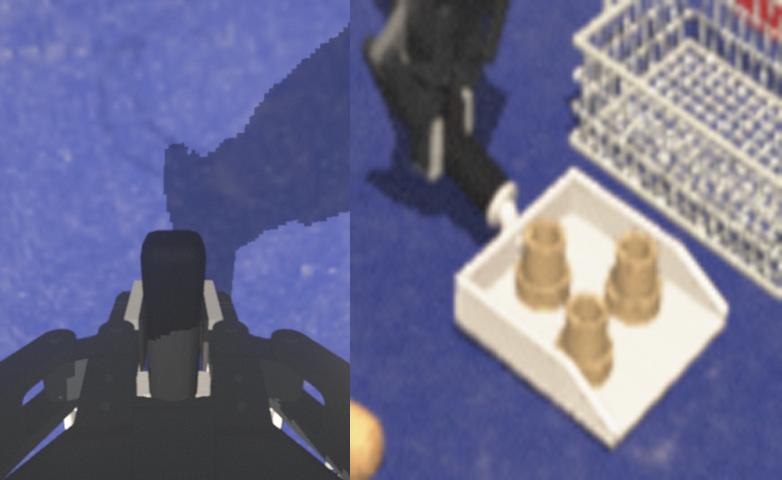

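Force −6.4 N and torque 0.72 N·m mean the whole tray hangs on the grip and is not slipping. Lift, then turn it toward the basket's long side.

move_arm --plan '[[0, [0, 0, -0.008], 0], [0, [0, 0, -0.015], 0], [0, [0, 0, -0.02], 0], [0, [0, 0, -0.022], 0], [0, [0, 0, -0.022], 0], [0, [0, 0, -0.022], 0], [0, [0, 0, -0.022], 0], [0, [0, 0, -0.02], 0], [0, [0, 0, -0.015], 0], [0, [0, 0, -0.01], 0], [0, [0, 0, -0.004], 0], [0, [0, 0, 0], 0]]'

```text
t: 6.35
tcp_pos: [470.8, -153.7, 225.4]
eef_rot: [0.742, 0.67, 0.0, -0.0]
ft_force: [-0.2, 0.1, -5.8]
gripper_width: 21.7
gripper_force: 118.2
```

```bash
python3 - <<'E'
from h import *
s=arm.state();print(s['tcp_pos'],s['eef_rot'],s['ft_force'],s['wrist_torque'],s['gripper_width'],s['joints'])
E
```

```text
[ 470.78726992 -153.74040354  225.44864843] [ 7.42376679e-01  6.69982695e-01  2.34071201e-04 -4.39190065e-06] [-0.22617195  0.09765713 -5.80766849] [ 0.72017901 -0.08675395  0.0330482 ] 21.699381103352067 [-0.19348331  0.34960008  0.53554079  2.14004156 -0.27026777  0.71575488
  0.4187175 ]
```

move_arm --plan '[[0, [0, 0, 0], -3], [0, [0, 0, 0], -6], [0, [0, 0, 0], -8.2], [0, [0, 0, 0], -8.2], [0, [0, 0, 0], -8.2], [0, [0, 0, 0], -8.2], [0, [0, 0, 0], -8.2], [0, [0, 0, 0], -8.2], [0, [0, 0, 0], -8.2], [0, [0, 0, 0], -8.2], [0, [0, 0, 0], -7.6], [0, [0, 0, 0], -5]]'

```text
t: 7.55
tcp_pos: [469.1, -153.9, 223.7]
eef_rot: [0.073, 0.997, 0.0, -0.003]
ft_force: [-0.4, 0.4, -6.0]
gripper_width: 22.2
gripper_force: 118.1
```

move_arm --plan '[[0, [-0.001, -0.006, 0], 0], [0, [-0.003, -0.012, 0], 0], [0, [-0.004, -0.018, 0], 0], [0, [-0.005, -0.02, 0], 0], [0, [-0.005, -0.02, 0], 0], [0, [-0.004, -0.016, 0], 0], [0, [-0.003, -0.01, 0], 0], [0, [-0.001, -0.006, 0.005], 0], [0, [0, 0, 0.01], 0], [0, [0, 0, 0.01], 0], [0, [0, 0, 0.004], 0], [0, [0, 0, 0], 0]]'

```text
t: 8.75
tcp_pos: [479.7, -263.0, 194.9]
eef_rot: [0.075, 0.997, 0.001, -0.001]
ft_force: [-0.8, -0.5, -5.2]
gripper_width: 22.2
gripper_force: 118.0
```

```bash
python3 - <<'E'
from h import *
s=arm.state();print(s['tcp_pos'],s['eef_rot'],s['ft_force'],s['wrist_torque'])
i=arm.read_camera("top");j=arm.read_camera("scene")
cv2.imwrite("pics/p1.png",np.hstack([cv2.resize(i[150:300,310:430],None,fx=3,fy=3),cv2.resize(j[180:330,290:450],None,fx=2.7,fy=3)]))
E
```

```text
[ 479.6800444  -263.03149234  194.93332568] [ 7.46590470e-02  9.97207712e-01  7.77025330e-04 -1.48418791e-03] [-0.75000166 -0.49024601 -5.2294932 ] [ 0.06567836  0.68816996 -0.014282  ]
```

View pics/p1.png

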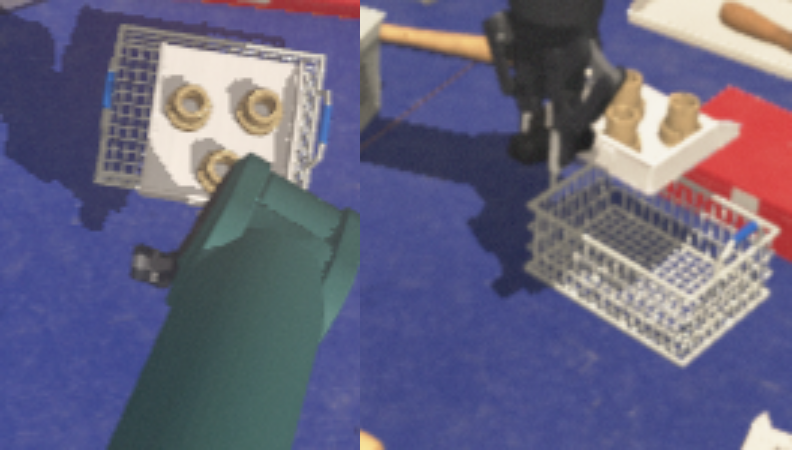

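The tray is over the basket, level, with all three bushes in it: crop positions (188,105), (262,110) and (220,172). Now relax the grip in steps so that it pivots lip-down.

move_arm --plan '[[0, [0, 0, 0], 0], [0, [0, 0, 0], 0], [0, [0, 0, 0], 0]]' --newtons 70

```text
t: 9.15
tcp_pos: [480.7, -264.7, 196.7]
eef_rot: [0.075, 0.997, -0.0, 0.0]
ft_force: [0.6, 0.3, -6.5]
gripper_width: 22.1
gripper_force: 118.0
```

```bash
cat > st.py <<'E'
from h import *
s=arm.state();print(s['t'],np.round(s['tcp_pos'],1),np.round(s['ft_force'],1),np.round(s['wrist_torque'],2),s['gripper_force'],s['gripper_width'])
E
python3 st.py
```

```text
9.15 [ 480.7 -264.7  196.7] [ 0.6  0.3 -6.5] [0.1  0.64 0.03] 118.03953766822815 22.056891034733315
```

move_arm --plan '[[0, [0, 0, 0], 0], [0, [0, 0, 0], 0], [0, [0, 0, 0], 0]]' --newtons 45

```text
t: 9.45
tcp_pos: [480.5, -264.6, 196.4]
eef_rot: [0.075, 0.997, -0.0, 0.0]
ft_force: [0.1, -0.3, -6.0]
gripper_width: 21.7
gripper_force: 118.0
```

```bash
python3 st.py
```

```text
9.45 [ 480.5 -264.6  196.4] [ 0.1 -0.3 -6. ] [ 0.11  0.69 -0.02] 118.0396056175232 21.672146031675354
```

move_arm --plan '[[0, [0, 0, 0], 0], [0, [0, 0, 0], 0], [0, [0, 0, 0], 0]]' --newtons 32

```text
t: 9.75
tcp_pos: [480.5, -264.5, 196.3]
eef_rot: [0.075, 0.997, 0.0, -0.0]
ft_force: [0.1, 0.1, -6.7]
gripper_width: 22.1
gripper_force: 118.0
```

```bash
python3 st.py
```

```text
9.75 [ 480.5 -264.5  196.3] [ 0.1  0.1 -6.7] [ 0.04  0.73 -0.  ] 118.03865790367126 22.06682163107434
```

The pad force stays at 118 N, so the new grip apparently needs a changed opening command to take effect.

move_arm --plan '[[0.03, [0, 0, 0], 0], [0.03, [0, 0, 0], 0]]' --newtons 70

```text
t: 9.95
tcp_pos: [480.5, -264.6, 196.3]
eef_rot: [0.075, 0.997, -0.0, 0.0]
ft_force: [-0.2, 0.4, -5.8]
gripper_width: 21.9
gripper_force: 118.0
```

```bash
python3 st.py
```

```text
9.95 [ 480.5 -264.6  196.3] [-0.2  0.4 -5.8] [0.09 0.68 0.02] 118.03988456726074 21.86729468822219
```

move_arm --plan '[[0.2, [0, 0, 0], 0], [0.2, [0, 0, 0], 0]]' --newtons 60

```text
t: 10.15
tcp_pos: [480.5, -264.5, 196.3]
eef_rot: [0.075, 0.997, -0.0, 0.0]
ft_force: [-0.9, 0.4, -6.3]
gripper_width: 21.9
gripper_force: 118.0
```

move_arm --plan '[[0.24, [0, 0, 0], 0]]' --newtons 60

```text
t: 10.25
tcp_pos: [480.5, -264.6, 196.3]
eef_rot: [0.075, 0.997, -0.0, 0.0]
ft_force: [0.6, -0.2, -5.8]
gripper_width: 22.1
gripper_force: 118.0
```

move_arm --plan '[[0.25, [0, 0, 0], 0]]' --newtons 60

```text
t: 10.35
tcp_pos: [480.5, -264.6, 196.3]
eef_rot: [0.075, 0.997, -0.0, 0.0]
ft_force: [0.0, -0.2, -6.6]
gripper_width: 22.0
gripper_force: 118.0
```

```bash
python3 st.py
```

```text
10.35 [ 480.5 -264.6  196.3] [ 0.  -0.2 -6.6] [0.11 0.69 0.02] 118.04067134857178 21.951289925016194
```

move_arm --plan '[[0.26, [0, 0, 0], 0]]' --newtons 60

```text
t: 10.45
tcp_pos: [480.5, -264.5, 196.3]
eef_rot: [0.075, 0.997, -0.0, 0.0]
ft_force: [0.2, -0.6, -5.5]
gripper_width: 22.5
gripper_force: 84.8
```

move_arm --plan '[[0.268, [0, 0, 0], 0]]' --newtons 60

```text
t: 10.55
tcp_pos: [481.1, -264.8, 196.5]
eef_rot: [0.075, 0.997, -0.0, 0.001]
ft_force: [0.5, 0.4, -4.3]
gripper_width: 22.8
gripper_force: 53.0
```

The opening command meters the pad force smoothly. Check for slip.

```bash
python3 st.py
```

```text
10.55 [ 481.1 -264.8  196.5] [ 0.5  0.4 -4.3] [ 0.03  0.41 -0.03] 53.0080908536911 22.81861323876552
```

move_arm --plan '[[0.268, [0, 0, 0], 0], [0.268, [0, 0, 0], 0]]'

```text
t: 10.75
tcp_pos: [480.9, -264.6, 196.5]
eef_rot: [0.075, 0.997, -0.0, 0.0]
ft_force: [-0.3, -0.4, -7.0]
gripper_width: 23.0
gripper_force: 55.5
```

```bash
python3 st.py; python3 - <<'E'
from h import *
i=arm.read_camera("scene")
cv2.imwrite("pics/q1.png",cv2.resize(i[190:330,300:450],None,fx=4,fy=4))
E
```

```text
10.75 [ 480.9 -264.6  196.5] [-0.3 -0.4 -7. ] [ 0.1   0.56 -0.03] 55.52039980888367 23.04062550604681
```

View pics/q1.png

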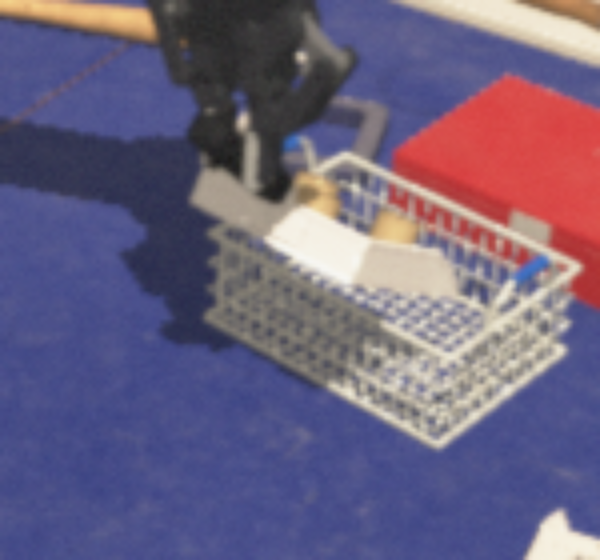

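The picture shows the tray tilted about 30° with its lip inside the basket and the bushes still in it at (318,190) and (395,225). A little more release.

move_arm --plan '[[0.272, [0, 0, 0], 0], [0.272, [0, 0, 0], 0], [0.272, [0, 0, 0], 0]]'

```text
t: 11.1
tcp_pos: [480.8, -264.7, 196.6]
eef_rot: [0.075, 0.997, -0.0, 0.0]
ft_force: [0.5, -0.1, -3.8]
gripper_width: 23.4
gripper_force: 39.8
```

```bash
python3 st.py
```

```text
11.1 [ 480.8 -264.7  196.6] [ 0.5 -0.1 -3.8] [0.01 0.23 0.02] 39.81873393058777 23.35574641755481
```

move_arm --plan '[[0.272, [0, 0, 0], 0], [0.272, [0, 0, 0], 0], [0.272, [0, 0, 0], 0]]'

```text
t: 11.4
tcp_pos: [481.2, -264.9, 196.8]
eef_rot: [0.075, 0.997, -0.0, 0.001]
ft_force: [0.5, 0.2, -2.4]
gripper_width: 23.5
gripper_force: 39.9
```

```bash
python3 st.py; python3 - <<'E'
from h import *
i=arm.read_camera("scene"); j=arm.read_camera("top")
cv2.imwrite("pics/q2.png",np.hstack([cv2.resize(i[190:310,330:450],None,fx=3.3,fy=4),cv2.resize(j[150:270,330:430],None,fx=3.9,fy=4)]))
E
```

```text
11.4 [ 481.2 -264.9  196.8] [ 0.5  0.2 -2.4] [0.03 0.17 0.01] 39.89818811416626 23.521176356151518
```

View pics/q2.png

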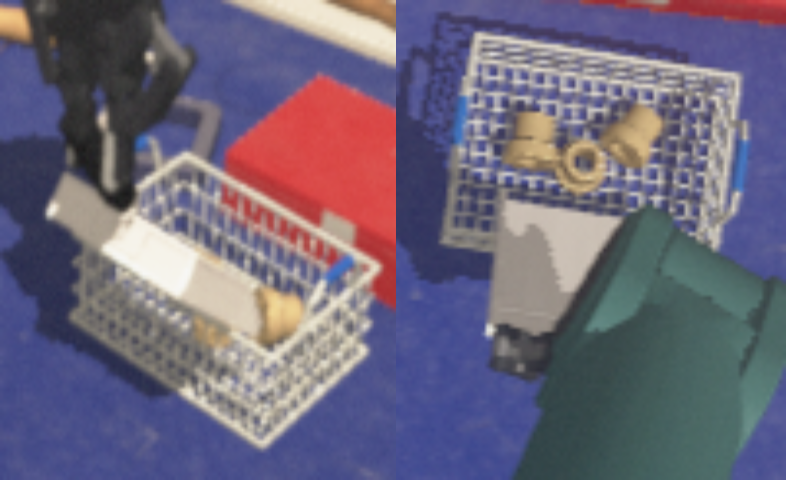

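All three bushes lie in the basket, at crop positions (530,138), (580,165) and (632,135), and the hanging load is down to the tray's own 2.4 N. Firm up the grip, raise clear, and turn back.

move_arm --plan '[[0.258, [0, 0, 0], 0], [0.258, [0, 0, -0.006], 0], [0.258, [0, 0, -0.012], 0], [0.258, [0, 0, -0.016], 0], [0.258, [0, 0, -0.016], 0], [0.258, [0, 0, -0.016], 0], [0.258, [0, 0, -0.016], 0], [0.258, [0, 0, -0.016], 0], [0.258, [0, 0, -0.012], 0], [0.258, [0, 0, -0.005], 0]]'

```text
t: 12.5
tcp_pos: [481.2, -265.0, 313.3]
eef_rot: [0.075, 0.997, -0.001, 0.002]
ft_force: [0.7, -0.2, -3.0]
gripper_width: 23.1
gripper_force: 54.2
```

move_arm --plan '[[0.258, [0, 0, 0], 5], [0.258, [0, 0, 0], 8.2], [0.258, [0, 0, 0], 8.2], [0.258, [0, 0, 0], 8.2], [0.258, [0, 0, 0], 8.2], [0.258, [0, 0, 0], 8.2], [0.258, [0, 0, 0], 8.2], [0.258, [0, 0, 0], 8.2], [0.258, [0, 0, 0], 8.2], [0.258, [0, 0, 0], 8.2], [0.258, [0, 0, 0], 5.4], [0.258, [0, 0, 0], 3]]'

```text
t: 13.7
tcp_pos: [480.4, -264.1, 311.0]
eef_rot: [0.743, 0.669, -0.0, -0.0]
ft_force: [-1.0, 0.4, -2.9]
gripper_width: 22.8
gripper_force: 54.2
```

```bash
python3 st.py; python3 - <<'E'
from h import *
print(arm.state()['eef_rot'])
i=arm.read_camera("scene"); j=arm.read_camera("wrist")
cv2.imwrite("pics/r1.png",np.hstack([cv2.resize(i[150:330,300:460],None,fx=2.5,fy=2.5),cv2.resize(j,(533,400))[:,66:466]])); cv2.imwrite("pics/r1s.png",i)
E
```

```text
13.7 [ 480.4 -264.1  311. ] [-1.   0.4 -2.9] [ 0.12 -0.02 -0.07] 54.17960286140442 22.78953891406658
[ 7.43215766e-01  6.69051696e-01 -2.11804087e-05 -3.91485598e-04]Traceback (most recent call last):
  File "<stdin>", line 4, in <module>
    return _nx.concatenate(arrs, 1, dtype=dtype, casting=casting)
           ~~~~~~~~~~~~~~~^^^^^^^^^^^^^^^^^^^^^^^^^^^^^^^^^^^^^^^
ValueError: all the input array dimensions except for the concatenation axis must match exactly, but along dimension 0, the array at index 0 has size 450 and the array at index 1 has size 400
```

move_arm --plan '[[0.258, [-0.006, -0.01, 0], 0], [0.258, [-0.007, -0.011, 0.005], 0], [0.258, [0, 0, 0.012], 0], [0.258, [0, 0, 0.018], 0], [0.258, [0, 0, 0.02], 0], [0.258, [0, 0, 0.02], 0], [0.258, [0, 0, 0.02], 0], [0.258, [0, 0, 0.012], 0], [0.258, [0, 0, 0.006], 0], [0.258, [0, 0, 0], 0]]'

```text
t: 14.8
tcp_pos: [457.8, -275.3, 197.5]
eef_rot: [0.742, 0.67, -0.0, -0.001]
ft_force: [-0.4, 0.4, -2.2]
gripper_width: 23.2
gripper_force: 54.2
```

move_arm --plan '[[0.268, [0.002, 0, 0.005], 0], [0.268, [0.003, 0, 0.005], 0], [0.268, [0.004, 0, 0.005], 0], [0.268, [0.004, 0, 0.004], 0]]'

```text
t: 15.2
tcp_pos: [459.8, -261.8, 179.1]
eef_rot: [0.742, 0.67, 0.0, 0.0]
ft_force: [-0.7, 0.4, -1.9]
gripper_width: 23.6
gripper_force: 54.3
```

```bash
python3 st.py
```

```text
15.2 [ 459.8 -261.8  179.1] [-0.7  0.4 -1.9] [ 0.11 -0.06 -0.06] 54.34552788734436 23.60875582590517
```

move_arm --plan '[[0.27, [0.001, 0, 0.006], 0], [0.27, [0.003, 0, 0.006], 0], [0.27, [0.005, 0, 0.005], 0], [0.27, [0.007, 0, 0.005], 0], [0.27, [0.007, 0, 0.005], 0], [0.27, [0.007, 0, 0.005], 0]]'

```text
t: 15.8
tcp_pos: [462.8, -231.7, 146.9]
eef_rot: [0.742, 0.67, 0.0, -0.0]
ft_force: [0.7, 0.3, -2.3]
gripper_width: 23.3
gripper_force: 48.7
```

```bash
python3 st.py
```

```text
15.8 [ 462.8 -231.7  146.9] [ 0.7  0.3 -2.3] [ 0.1   0.   -0.03] 48.65875482559204 23.335715261056002
```

move_arm --plan '[[0.27, [0.003, 0, 0.005], 0], [0.27, [0.003, 0, 0.005], 0], [0.27, [0.004, 0, 0.005], 0]]'

```text
t: 16.1
tcp_pos: [464.9, -219.6, 133.2]
eef_rot: [0.742, 0.671, 0.002, -0.001]
ft_force: [0.1, 6.6, 10.9]
gripper_width: 23.2
gripper_force: 48.3
```

```bash
python3 st.py
```

```text
16.1 [ 464.9 -219.6  133.2] [ 0.1  6.6 10.9] [ 1.05  0.41 -0.21] 48.28731715679169 23.15943282420653
```

move_arm --plan '[[0.27, [0.004, 0, 0.005], 0], [0.27, [0.004, 0, 0.005], 0]]'

```text
t: 16.3
tcp_pos: [465.8, -212.3, 123.0]
eef_rot: [0.742, 0.671, 0.001, -0.0]
ft_force: [-0.5, 5.6, 6.7]
gripper_width: 23.5
gripper_force: 46.3
```

```bash
python3 st.py;  python3 - <<'E'
from h import *
i=arm.read_camera("scene"); j=arm.read_camera("wrist")
cv2.imwrite("pics/r1.png",np.hstack([cv2.resize(i[170:330,280:440],(440,440)),cv2.resize(j,(587,440))[:,150:450]]))
E
```

```text
16.3 [ 465.8 -212.3  123. ] [-0.5  5.6  6.7] [ 0.72  0.16 -0.07] 46.319639682769775 23.462939414645916
```

View pics/r1.png

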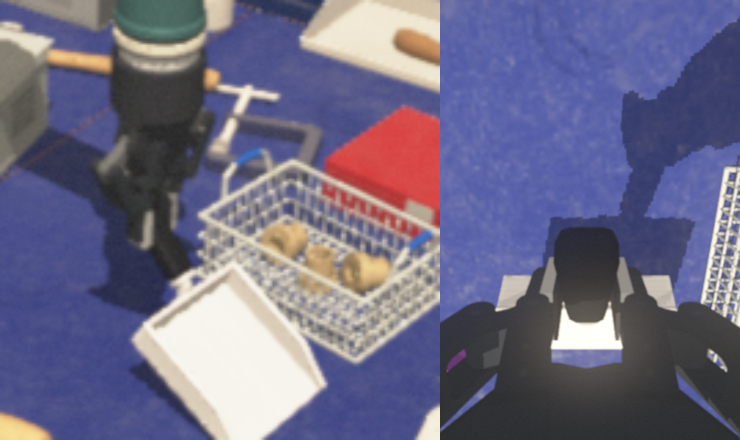

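Lip contacts the bench and the tray is rotating back toward level. The basket with its three bushes stands undisturbed. Continue down while drawing back faster.

move_arm --plan '[[0.27, [0.008, 0, 0.004], 0], [0.27, [0.008, 0, 0.006], 0], [0.27, [0.008, 0, 0.006], 0], [0.27, [0.007, 0, 0.006], 0], [0.27, [0.007, 0, 0.006], 0], [0.27, [0.006, 0, 0.006], 0]]'

```text
t: 17.0
tcp_pos: [469.0, -170.3, 87.6]
eef_rot: [0.742, 0.67, -0.0, -0.0]
ft_force: [0.2, -1.1, 0.6]
gripper_width: 23.3
gripper_force: 43.3
```

```bash
python3 st.py
```

```text
17.0 [ 469.  -170.3   87.6] [ 0.2 -1.1  0.6] [-0.81 -0.01 -0.01] 43.26887905597687 23.310674688551625
```

move_arm --plan '[[0.27, [0.006, 0, 0.006], 0], [0.27, [0.005, 0, 0.006], 0], [0.27, [0.005, 0, 0.006], 0], [0.27, [0.004, 0, 0.006], 0], [0.27, [0.003, 0, 0.006], 0], [0.27, [0.003, 0, 0.006], 0], [0.27, [0.002, 0, 0.005], 0]]'

```text
t: 17.7
tcp_pos: [471.8, -142.8, 46.8]
eef_rot: [0.742, 0.67, -0.0, -0.0]
ft_force: [-0.3, -1.4, 1.4]
gripper_width: 23.6
gripper_force: 42.2
```

```bash
python3 st.py
```

```text
17.7 [ 471.8 -142.8   46.8] [-0.3 -1.4  1.4] [-0.62  0.07 -0.04] 42.246699929237366 23.60528185443935
```

move_arm --plan '[[0.27, [0.001, 0, 0.005], 0], [0.27, [0.001, 0, 0.005], 0], [0.27, [0, 0, 0.003], 0], [0.27, [0, 0, 0.001], 0], [0.27, [0, 0, 0], 0]]'

```text
t: 18.2
tcp_pos: [472.0, -140.5, 33.3]
eef_rot: [0.742, 0.67, 0.0, -0.0]
ft_force: [-0.0, 2.3, 1.3]
gripper_width: 23.3
gripper_force: 42.2
```

```bash
python3 st.py
```

```text
18.2 [ 472.  -140.5   33.3] [-0.   2.3  1.3] [ 0.06  0.04 -0.03] 42.159324288368225 23.346698436180187
```

move_arm --plan '[[0.27, [0, 0, 0.001], 0], [0.27, [0, 0, 0.001], 0], [0.27, [0, 0, 0], 0]]'

```text
t: 18.5
tcp_pos: [472.1, -140.0, 32.0]
eef_rot: [0.742, 0.67, 0.001, -0.001]
ft_force: [-0.9, 3.6, 10.4]
gripper_width: 23.5
gripper_force: 43.3
```

```bash
python3 st.py
```

```text
18.5 [ 472.1 -140.    32. ] [-0.9  3.6 10.4] [ 0.44  0.2  -0.02] 43.33303928375244 23.45562588442741
```

The tray is flat and pressing on the bench. Release gently and rise.

move_arm --plan '[[0.275, [0, 0, 0], 0], [0.285, [0, 0, -0.001], 0], [0.3, [0, 0, 0], 0], [0.4, [0, 0, 0], 0], [0.7, [0, 0, 0], 0], [1, [0, 0, 0], 0], [1, [0, 0, 0], 0], [1, [0, 0, -0.015], 0], [1, [0, 0, -0.03], 0], [1, [0, 0, -0.04], 0], [1, [0, 0, -0.04], 0], [1, [0, 0, -0.04], 0]]'

```text
t: 19.7
tcp_pos: [471.5, -141.0, 198.6]
eef_rot: [0.742, 0.67, -0.0, -0.0]
ft_force: [0.6, 0.7, 0.1]
gripper_width: 85.5
gripper_force: 0.0
```

```bash
python3 st.py;  python3 - <<'E'
from h import *
i=arm.read_camera("scene"); j=arm.read_camera("wrist");cv2.imwrite("pics/sw.png",j);cv2.imwrite("pics/ss.png",i)
# expected tray in wrist picture: whiteness extents
c=K("wrist")
m=(j.min(2)>170).astype(np.uint8); n,l,st,ce=cv2.connectedComponentsWithStats(m)
for k in np.argsort(-st[:,4])[:5]: print(st[k],ce[k])
print(j.shape)
E
```

```text
19.7 [ 471.5 -141.   198.6] [0.6 0.7 0.1] [ 0.03 -0.09  0.05] 0.0 85.46174708194918
[     0      0    640    480 291457] [317.82120176 235.8997588 ]
[ 259  268  118  104 9576] [322.32195071 320.38210109]
[   0  172   30   85 1310] [  9.6389313  226.24732824]
[445 258  47  48 776] [462.09020619 277.41752577]
[503 277  44  84 640] [526.978125 311.515625]
(480, 640, 3)
```

Tray is released (contact force gone) and the basket is undisturbed. Over to the washer handle.

move_arm --plan '[[1, [0, 0, -0.01], -8.4], [1, [0, 0, 0], -8.4], [1, [0.03, 0.005, 0], 0], [0.8, [0.04, 0.0066, 0], 0], [0.6, [0.04, 0.0066, 0], 0], [0.5, [0.04, 0.0066, 0], 0], [0.5, [0.04, 0.0066, 0], 0], [0.5, [0.04, 0.0066, 0], 0], [0.5, [0.04, 0.0066, 0], 0], [0.5, [0.04, 0.0066, 0], 0], [0.5, [0.005, 0.001, 0], 0], [0.5, [0, 0, 0], 0]]'

```text
t: 21.0
tcp_pos: [462.8, 179.5, 206.6]
eef_rot: [0.635, 0.772, -0.001, -0.0]
ft_force: [1.5, -0.6, -0.3]
gripper_width: 42.9
gripper_force: 0.0
```

```bash
python3 st.py;  python3 - <<'E'
from h import *
c=K("wrist"); i=arm.read_camera("wrist"); print(arm.state()['eef_rot'])
# handle ends, lid front corners, tcp-projected to z=142
t=arm.state()['tcp_pos']
H=[(464,179,142),(455.3,225.1,142),(473,132.7,142),(t[0],t[1],142)]
p=w2px("wrist",H,c);print(np.round(p))
for q in p: cv2.circle(i,tuple(int(v) for v in np.clip(q,-999,2000)),4,(0,0,255),1)
cv2.imwrite("pics/w2.png",i)
E
```

```text
21.0 [462.8 179.5 206.6] [ 1.5 -0.6 -0.3] [-0.05  0.02  0.04] 0.0 42.91253064412719
[ 6.36177509e-01  7.71542275e-01 -8.26713071e-04 -1.06927094e-04]
[[326. 255.]
 [326. 184.]
 [325. 319.]
 [323. 257.]]
```

View pics/w2.png

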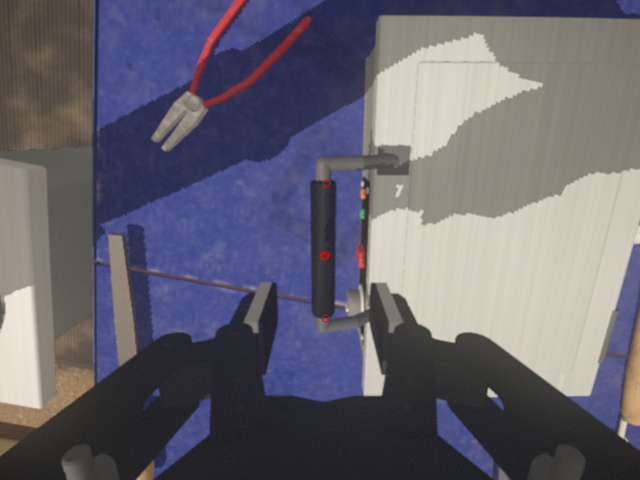

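The wrist view shows the black bar centred at column 323 (rows 182–316). The tool's own projection is at (323,257), so it is aligned. Descend and grip.

move_arm --plan '[[0.5, [0, 0, 0.02], 0], [0.5, [0, 0, 0.025], 0], [0.5, [0, 0, 0.023], 0], [0.5, [0, 0, 0.014], 0], [0.5, [0, 0, 0], 0], [0, [0, 0, 0], 0], [0, [0, 0, 0], 0], [0, [0, 0, 0], 0], [0, [0, 0, 0], 0], [0, [0, 0, 0], 0], [0, [0, 0, 0], 0]]' --newtons 60

```text
t: 22.15
tcp_pos: [463.2, 177.0, 126.2]
eef_rot: [0.637, 0.771, -0.0, 0.0]
ft_force: [-1.7, -3.2, 6.4]
gripper_width: 14.3
gripper_force: 58.8
```

```bash
python3 st.py; python3 - <<'E'
import numpy as np
a=np.radians(np.arange(0,61,5)); y=-233*np.cos(a)+32*np.sin(a); z=233*np.sin(a)+32*np.cos(a)
print(np.round(np.c_[np.diff(y),-np.diff(z)]/1000,4).tolist())
E
```

```text
22.15 [463.2 177.  126.2] [-1.7 -3.2  6.4] [-0.75  0.55  0.1 ] 58.80365967750549 14.306771407822698
[[0.0037, -0.0202], [0.0054, -0.0198], [0.0071, -0.0192], [0.0088, -0.0185], [0.0104, -0.0177], [0.0119, -0.0167], [0.0133, -0.0156], [0.0146, -0.0144], [0.0158, -0.0131], [0.0169, -0.0117], [0.0178, -0.0102], [0.0186, -0.0086]]
```

move_arm --plan '[[0, [0, 0.0018, -0.0101], 0], [0, [0, 0.0019, -0.0101], 0], [0, [0, 0.0027, -0.0099], 0], [0, [0, 0.0027, -0.0099], 0], [0, [0, 0.0035, -0.0096], 0], [0, [0, 0.0036, -0.0096], 0], [0, [0, 0.0044, -0.0093], 0], [0, [0, 0.0044, -0.0092], 0], [0, [0, 0.0052, -0.0089], 0], [0, [0, 0.0052, -0.0088], 0], [0, [0, 0.0059, -0.0084], 0], [0, [0, 0.006, -0.0083], 0]]'

```text
t: 23.35
tcp_pos: [506.0, 185.5, 237.4]
eef_rot: [0.636, 0.771, -0.004, -0.003]
ft_force: [-3.8, -4.9, -2.4]
gripper_width: 13.7
gripper_force: 58.4
```

```bash
python3 st.py
```

```text
23.35 [506.  185.5 237.4] [-3.8 -4.9 -2.4] [-1.08  1.66  0.08] 58.35946440696716 13.670403093455045
```

move_arm --plan '[[0, [0, 0.0066, -0.0078], 0], [0, [0, 0.0067, -0.0078], 0], [0, [0, 0.0073, -0.0072], 0], [0, [0, 0.0073, -0.0072], 0], [0, [0, 0.0079, -0.0066], 0], [0, [0, 0.0079, -0.0065], 0], [0, [0, 0.0084, -0.0059], 0], [0, [0, 0.0085, -0.0058], 0], [0, [0, 0.0089, -0.0051], 0], [0, [0, 0.0089, -0.0051], 0], [0, [0, 0.0093, -0.0043], 0], [0, [0, 0.0093, -0.0043], 0]]'

```text
t: 24.55
tcp_pos: [603.5, 204.9, 316.0]
eef_rot: [0.637, 0.771, -0.001, -0.002]
ft_force: [-8.8, -4.9, 15.1]
gripper_width: 13.9
gripper_force: 61.9
```

move_arm --plan '[[0, [0, 0, 0], 0], [0, [0, 0, 0], 0], [0, [0, 0, 0], 0], [0, [0, 0, 0], 0], [0, [0, 0, 0], 0], [0, [0, 0, 0], 0]]'

```text
t: 25.15
tcp_pos: [604.1, 205.0, 316.3]
eef_rot: [0.637, 0.771, 0.0, -0.001]
ft_force: [-9.0, -3.7, 17.7]
gripper_width: 13.9
gripper_force: 62.2
```

```bash
python3 st.py; python3 - <<'E'
from h import *
i=arm.read_camera("scene"); j=arm.read_camera("top")
cv2.imwrite("pics/end.png",np.hstack([cv2.resize(i[120:340,170:450],(440,346)),cv2.resize(j[130:290,140:430],(360,346))]))
p=arm.state()['tcp_pos']; e=np.array([.982,.189]); h=np.array([592.3,202.1])+99*e
x=(p[:2]-h)@e; z=p[2]+16-110; print("lid deg",np.degrees(np.arctan2(z,-x)-np.arctan2(32,233)), "r",np.hypot(x,z),np.hypot(233,32))
E
```

```text
25.15 [604.1 205.  316.3] [-9.  -3.7 17.7] [-1.08  2.41  0.03] 62.23205387592316 13.91393166828878
lid deg 60.843395171824376 r 238.62441560054654 235.1871595134394
```

move_arm --plan '[[0, [0, -0.001, -0.002], 0], [0, [0, 0, 0], 0], [0, [0, 0, 0], 0], [0, [0, 0, 0], 0], [0, [0, 0, 0], 0]]'

```text
t: 25.75
tcp_pos: [603.3, 204.8, 316.0]
eef_rot: [0.637, 0.771, -0.0, -0.001]
ft_force: [-6.2, -4.0, 9.3]
gripper_width: 13.7
gripper_force: 61.3
```

```bash
python3 st.py; python3 - <<'E'
from h import *
j=arm.read_camera("top"); hsv=cv2.cvtColor(j,cv2.COLOR_BGR2HSV)
m=((j.min(2)>150)&(hsv[...,1]<60)).astype(np.uint8); m[:225]=0;m[300:]=0;m[:,:330]=0;m[:,425:]=0
n,l,st,ce=cv2.connectedComponentsWithStats(m); k=1+np.argmax(st[1:,4]); print(st[k],ce[k])
c=cv2.minAreaRect(np.argwhere(l==k)[:,::-1].astype(np.float32)); print(c)
B=cv2.boxPoints(c); print(np.round(px2w("top",B,10),0).tolist())
b=cv2.inRange(hsv,(10,60,80),(28,200,255)); b[:150]=0;b[290:]=0;b[:,:330]=0;b[:,430:]=0
n,l,st,ce=cv2.connectedComponentsWithStats(b)
print([(np.round(px2w("top",[ce[i]],20)[0]).tolist(),int(st[i,4])) for i in range(1,n) if st[i,4]>15])
E
```

```text
25.75 [603.3 204.8 316. ] [-6.2 -4.   9.3] [-0.98  1.52 -0.04] 61.26170217990875 13.671187788992652
[ 345  232   53   48 2012] [371.75745527 255.30516899]
((370.31707763671875, 255.14633178710938), (50.356781005859375, 43.289161682128906), 6.34019136428833)
[[406.0, -191.0, 10.0], [528.0, -204.0, 10.0], [513.0, -347.0, 10.0], [391.0, -332.0, 10.0]]
[([662.0, -241.0, 20.0], 151), ([654.0, -309.0, 20.0], 276)]
```

```bash
python3 -c "
from station import arm
print(arm.finish_job())"
```

```text
the job is handed in; nothing more can be done
None
```

The job is handed in: all three bushes are in the basket, the empty tray is flat on the bench and released, and the gripper is still holding the washer lid at about 60 degrees by its handle; the verdict was not returned.

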